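# Load the peg dryer and reset its tripped breaker

## Robot

A 7-joint arm with a two-finger parallel gripper is mounted at the origin on a cart in front of the work surface, level with it; the furniture and walls round the work are solid. World frame = base frame: x ahead of the robot, y to its left, z up, the work surface at z = 0. Lengths are in mm, angles in rad, forces in N, time in s.
With the tool pointing down it reaches from about 400 to 875 mm from the base axis. Payload 4.4 kg.
Tool frame: the origin (TCP) lies midway between the tips of the shut fingers; the grasp point (between the pads) lies ctrl.tcp_to_grasp behind it (ctrl.tcp_to_grasp is the distance from the TCP to the grasp point, in mm); z points along the fingers, y is the line along which they close (so a half turn about z gives the same grasp; the last joint's range is limited). The gripper opens to 85 mm and grips with 20 to 120 N. Pads are 22 mm wide; open, the fingers measure 114 mm over their backs; the gripper's body (76 mm by 85 mm) begins 54 mm behind the grasp point. The pads swing forward as they close: fully open they stand 13 mm farther back than shut.
Start: joints at [1.268, 0.628, 0.038, 1.517, -0.027, 0.996, -0.02], TCP at [152.513, -631.868, 231.313] pointing down, gripper open.
Joint ranges: [-3.06, 3.06], [-0.37, 2.12], [-1.25, 1.32], [0.18, 2.47], [-1.1, 4.24], [0.23, 1.98], [-2.94, 2.94]. Speed limits (rad/s): [2.57, 2.57, 3.14, 3.14, 3.14, 3.14, 3.14].

## Interface

Orientations are given as [roll, pitch, yaw] about the fixed x, y, z axes, in that order (R = Rz(yaw) Ry(pitch) Rx(roll)).
In Python, from cell import ctrl, get_image, get_calibration, workorder, boxes_of, place_of gives the robot as it stands.
- The arm moves only by the tool play_rows, never from a script. Its argument "series" is a list that holds one entry, the list of rows, each a list of 7 numbers: the shift along the world's x, y, z in cm, then the turn, a rotation vector about the world's x, y, z in degrees, then the closure, from 0 (fully open) to 1 (shut). A call has 1 to 20 rows; each row shifts and turns the commanded pose from where the row before left it; what a row does not reach is not made up. A row lasts 1/8 s, in which the tool goes at most 62.5 mm and 10.7 degrees, less where a joint would pass 70% of its speed; a pose out of reach is approached as far as the arm can. A call with a gripper value outside its range is refused whole. The fingers move at their own pace and stop on an object; the grip force is fixed at half the most. Time passes only in rows, so rows that do not move let the fingers close. It gives the time, the measured TCP pose, the force, the opening and the grip force at its end, in the units of the state.
- ctrl.read_state(): the state, without advancing time (a new reading comes with each control period).
- get_image(name): name is "scene" or "top"; returns (picture, depth): 480x640x3 uint8, red, green, blue; 480x640 float32, mm along the optical axis (not along the pixel's ray), 0 where there is no reading.
- get_calibration(name): a dict with "K" (3x3 intrinsics, pixels), "R" (3x3) and "t" (3): a world point X has camera coordinates R X + t. Camera axes: x right, y down, z forward; pixel columns grow to the right and rows downward; lengths in mm; the calibration is good to about 2 mm. A picture is of the moment at which its call begins. get_calibration takes no time and is no camera call.
- workorder.finish_job(): hands the job in; it is judged then, once.
Trained networks look in the newest picture that a camera, given by its name, has taken for a name from the list of things; names that differ only in an ending like _2 or _b are one class to them, and where a whole thing is asked for, a point or a joint stands for the part that bears it (a point fixed in the world has none). Each returns a list of dicts, best first, with "p" (0 to 1); they miss things now and then, are a little off and sometimes report something else, mostly with a low value. They report only what shows in the picture. A call takes as long as a camera call. They do not tell look-alikes from the thing itself.
- boxes_of(target, camera): "pixel" ([column, row] in pixels, amid what is visible of it).
- place_of(target, camera): "pixel" ([column, row] in pixels: a listed point, or the origin of a listed thing).
The state is a dict: "clock": time; "qpos": joint angles; "qd": joint speeds; "tau": joint torques, N m; "eef_pos": TCP position; "tool_rot": TCP orientation; "force": force on the tool from outside, world axes, zero at the start; "torque": the same for the moment, N m; "width": finger opening in mm; "gripper_force": force on a finger pad.
Only numpy, scipy, OpenCV 4.12 (cv2) and the standard library are available. Lean on these libraries where they do the work, as an engineer would, in place of code of your own. Each camera call takes 0.05 s, during which the arm holds its last target. There are 200 camera calls.

## Task

The hot-air peg dryer has overheated and tripped because spray cans were left against its air intake. Move every can that stands there away, setting it upright on the bench at least 15 cm from the grille, and hang every rinsed cup from the mat mouth-down on a peg of its own, seated with its closed end on the peg's tip. Only after that reset the breaker: push its toggle fully down to OFF, then throw it fully up to ON and let go; leave everything else where it is.

Things in the scene. Friction and masses are not known exactly. Their poses are not given: they have to be found in the camera images.
- cup_1_centre (a point): rinsed stainless cup without handle, standing mouth-down on a black rubber drip mat 2.5 mm thick. 64 mm high, 66 mm across at the mouth (69 over the rolled rim), tapering to 56 at the closed bottom; wall 2.5, inside 61 mm deep; about 0.1 kg. Point: its centre, half-way up; z axis from mouth to closed bottom (up at the start). Three or four cups are there.
- cup_2_centre (a point): rinsed stainless cup without handle, standing mouth-down on a black rubber drip mat 2.5 mm thick. 64 mm high, 66 mm across at the mouth (69 over the rolled rim), tapering to 56 at the closed bottom; wall 2.5, inside 61 mm deep; about 0.1 kg. Point: its centre, half-way up; z axis from mouth to closed bottom (up at the start). Three or four cups are there.
- cup_3_centre (a point): rinsed stainless cup without handle, standing mouth-down on a black rubber drip mat 2.5 mm thick. 64 mm high, 66 mm across at the mouth (69 over the rolled rim), tapering to 56 at the closed bottom; wall 2.5, inside 61 mm deep; about 0.1 kg. Point: its centre, half-way up; z axis from mouth to closed bottom (up at the start). Three or four cups are there.
- cup_4_centre (a point): rinsed stainless cup without handle, standing mouth-down on a black rubber drip mat 2.5 mm thick. 64 mm high, 66 mm across at the mouth (69 over the rolled rim), tapering to 56 at the closed bottom; wall 2.5, inside 61 mm deep; about 0.1 kg. Point: its centre, half-way up; z axis from mouth to closed bottom (up at the start). Three or four cups are there.
- peg_1 (a point): one of the dryer's four round air pegs, 22 mm thick, ball-ended, 76 mm out of the deck and square to it (20 degrees from upright, leaning to the low front). Point: on its axis 29 mm below the tip, where a cup's centre comes to lie (within 20 mm of play). z axis along the peg, outwards; x up the slope. Pegs zigzag: neighbours 62 mm apart sideways and 70 mm along the slope.
- peg_2 (a point): one of the dryer's four round air pegs, 22 mm thick, ball-ended, 76 mm out of the deck and square to it (20 degrees from upright, leaning to the low front). Point: on its axis 29 mm below the tip, where a cup's centre comes to lie (within 20 mm of play). z axis along the peg, outwards; x up the slope. Pegs zigzag: neighbours 62 mm apart sideways and 70 mm along the slope.
- peg_3 (a point): one of the dryer's four round air pegs, 22 mm thick, ball-ended, 76 mm out of the deck and square to it (20 degrees from upright, leaning to the low front). Point: on its axis 29 mm below the tip, where a cup's centre comes to lie (within 20 mm of play). z axis along the peg, outwards; x up the slope. Pegs zigzag: neighbours 62 mm apart sideways and 70 mm along the slope.
- peg_4 (a point): one of the dryer's four round air pegs, 22 mm thick, ball-ended, 76 mm out of the deck and square to it (20 degrees from upright, leaning to the low front). Point: on its axis 29 mm below the tip, where a cup's centre comes to lie (within 20 mm of play). z axis along the peg, outwards; x up the slope. Pegs zigzag: neighbours 62 mm apart sideways and 70 mm along the slope.
- dryer: hot-air peg dryer, fixed: grey wedge-shaped cabinet 372 mm wide (y), 170 deep (x); deck rises at 20 degrees from 55 mm high in front (-x, towards the robot) to 110 mm at the back; pegs right and middle, circuit breaker left, air intake in the right end. Origin: centre of its underside on the bench; x to its back, y to its left, z up.
- intake (a point): centre of the dryer's louvred air-intake grille (98 x 56 mm), in the right-hand end wall (facing the dryer's -y), 45 mm above the bench. Free bench to put cans on: the strip between the cups' mat and the front of the blue toolbox (toolbox front at world x = 0.63; strip x 0.54 to 0.60, y -0.19 to -0.45).
- can_1_centre (a point): slim black spray can with a yellow cap, left near the intake; 52 mm across, 175 high (parallel-sided up to 134 mm above its foot, then a shoulder and a 25 mm cap), up to 0.3 kg. Point: its centre, 87.5 mm above its foot; z axis up the can. One can or both are there.
- can_2_centre (a point): slim black spray can with a yellow cap, left near the intake; 52 mm across, 175 high (parallel-sided up to 134 mm above its foot, then a shoulder and a 25 mm cap), up to 0.3 kg. Point: its centre, 87.5 mm above its foot; z axis up the can. One can or both are there.
- toggle (a joint): angle of the breaker's toggle, rad: 0 tripped (square to the deck); negative = swung down the slope to OFF (stop at -0.47), positive = up the slope to ON (stop at 0.45). While tripped, a latch stops it at about 0.13; swinging it below -0.42 re-arms the latch and then it goes fully up. It stays where left; 3 N near its end moves it, up to 8 N near OFF.
- toggle_tip (a point): point in the breaker's grey toggle, 45 mm from its pivot line and 11 mm below its end. Toggle 20 mm wide (y, across the slope), 14 thick, standing 42 mm out of the black breaker case (75 x 130 mm; face 42 mm above the deck). The pivot line runs along y, 14 mm under that face. z axis along the toggle, outwards; x up the slope when tripped.
- driver: bystander: screwdriver with a yellow handle, 187 mm long, lying well to the right of the mat; origin under its centre
Not all that is in view belongs to the job. What is shaped like the part that bears cup_1_centre but orange is not meant.

How it is judged:
By the outcome, as a careful person would: the job done as asked, in the order asked, and still so for the second after the job is handed in, with the robot touching nothing.
Of cup_1, cup_2, cup_3, cup_4 only 3 to 4 are there at a start; the rules pass over those that are not, and their reading is None.
Of can_1, can_2 only 1 to 2 are there at a start; the rules pass over those that are not, and their reading is None.
At some moment in a run one of cup_1, cup_2, cup_3, cup_4 may be knocked a few centimetres aside while the robot is not near it.
It also fails if it takes over 210 s, if anything falls off the work surface, if the arm or the gripper's body presses on something with over 40 N, if the wrist force passes 120 N, or if a joint passes its speed limit or range.

## Working session

There is one attempt and no reset: what is moved stays moved. The work goes in short steps, Python scripts to look and compute and a tool call to move; the robot and the scene stay as the last step left them, time stands still between calls to the robot, and variables do not carry over. Pictures are saved under pics/ and viewed, at most 14 in all, crops included, and the job is handed in when it is done.

Besides the shell and the picture viewer there is one more tool, called as a command line: name --argument value ..., lists and objects as JSON in quotes. play_rows: Moves the arm, as the interface text tells. Its arguments: {"type":"object","properties":{"series":{"type":"array"}},"required":["series"]}

```bash
ls; mkdir -p pics
cat > h.py <<'E'
import numpy as np,cv2
from cell import ctrl,get_image,get_calibration,workorder,boxes_of,place_of
def pw(cam,px,d):
    c=get_calibration(cam);K,R,t=map(np.array,(c["K"],c["R"],c["t"]))
    r=np.linalg.inv(K)@np.array([px[0],px[1],1.]);return R.T@(r*d-t.ravel())
def onz(cam,px,z):
    c=get_calibration(cam);K,R,t=map(np.array,(c["K"],c["R"],c["t"]))
    o=-R.T@t.ravel();v=R.T@np.linalg.inv(K)@np.array([px[0],px[1],1.]);return o+v*(z-o[2])/v[2]
def tri(a,pa,b,pb):
    A=[]
    for cam,p in((a,pa),(b,pb)):
        c=get_calibration(cam);P=np.array(c["K"])@np.c_[np.array(c["R"]),np.array(c["t"]).ravel()]
        A+=[p[0]*P[2]-P[0],p[1]*P[2]-P[1]]
    v=np.linalg.svd(np.array(A))[2][-1];return v[:3]/v[3]
def proj(cam,X):
    c=get_calibration(cam);x=np.array(c["K"])@(np.array(c["R"])@X+np.array(c["t"]).ravel());return x[:2]/x[2]
def save(cam,name):
    im,d=get_image(cam);cv2.imwrite(f"pics/{name}.png",im[:,:,::-1]);np.save(f"pics/{name}.npy",d);return im,d
E
python3 - <<'E'
from h import *
np.set_printoptions(precision=1,suppress=True)
for cam in("scene","top"):
    save(cam,cam+"1");c=get_calibration(cam);R=np.array(c["R"]);print(cam,-R.T@np.array(c["t"]).ravel(),R[2])
    for n in("cup_1_centre","can_1_centre","peg_1","toggle_tip","dryer","intake","driver"):
        print(n,[(np.round(q["pixel"]).tolist(),round(q["p"],2)) for q in place_of(n,cam)])
print(ctrl.tcp_to_grasp,ctrl.read_state())
E
```

```text
pics
scene [ -212.6 -1046.8  1081.4] [ 0.4  0.6 -0.6]
cup_1_centre [([313.0, 312.0], 0.8), ([315.0, 245.0], 0.53)]
can_1_centre [([429.0, 351.0], 0.37)]
peg_1 []
toggle_tip []
dryer []
intake []
driver [([429.0, 350.0], 0.7), ([331.0, 264.0], 0.26)]
top [ 269.8 -109.9 1464.8] [ 0.1 -0.  -1. ]
cup_1_centre [([299.0, 247.0], 0.88)]
can_1_centre [([256.0, 213.0], 0.17)]
peg_1 [([190.0, 197.0], 0.87), ([234.0, 188.0], 0.81)]
toggle_tip [([159.0, 209.0], 0.39)]
dryer [([219.0, 205.0], 0.79)]
intake [([276.0, 192.0], 0.6)]
driver [([467.0, 232.0], 0.66)]
18.700000000000003 {'clock': 0.8, 'qpos': array([ 1.3,  0.6,  0. ,  1.5, -0. ,  1. , -0. ]), 'qd': array([ 0., -0.,  0.,  0., -0., -0., -0.]), 'tau': array([  0. , -56.3,   1.2, -19.4,   0. ,   0. ,   0. ]), 'eef_pos': array([ 152.5, -631.9,  231.4]), 'tool_rot': array([ 3.1, -0. ,  0.2]), 'force': array([ 0.2, -0. ,  0.8]), 'torque': array([-0., -0., -0.]), 'gripper_force': 0.0, 'width': 85.27727241799458}
```

View pics/scene1.png

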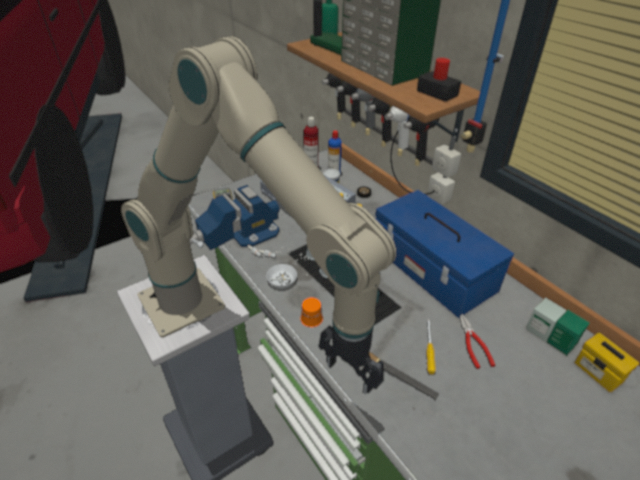

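View pics/top1.png

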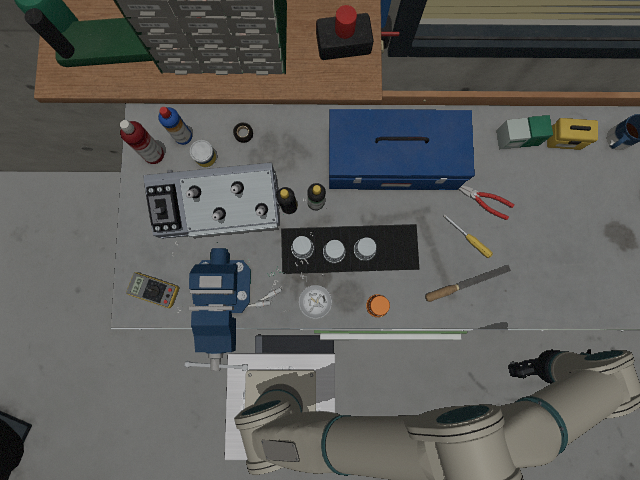

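The top view shows three steel cups on the mat, at (302,247), (334,250) and (365,248). The orange cup at (378,306) is the decoy. Two black cans with yellow caps stand at (287,200) and (316,195), right of the dryer. The pegs are at (195,191), (237,187), (219,214) and (261,210), and the breaker is at (162,207). In the scene view the arm hides the workplace.

Run:
```python
from h import *
np.set_printoptions(precision=1,suppress=True)
im=cv2.imread("pics/top1.png");d=np.load("pics/top1.npy")
cv2.imwrite("pics/crop1.png",cv2.resize(im[150:290,130:430],None,fx=2.66,fy=2.66,interpolation=3))
c=get_calibration("top");K,R,t=map(np.array,(c["K"],c["R"],c["t"]))
v,u=np.mgrid[:480,:640];P=(np.stack([(u-K[0,2])/K[0,0]*d,(v-K[1,2])/K[1,1]*d,d],-1)-t.ravel())@R
np.save("pics/P1.npy",P)
for n,p in dict(c1=(302,247),c2=(334,250),c3=(365,248),A=(287,195),B=(316,190),p1=(195,191),p2=(237,187),p3=(219,214),p4=(261,210),tog=(162,207)).items():
    w=P[p[1]-9:p[1]+10,p[0]-9:p[0]+10].reshape(-1,3);zt=np.percentile(w[:,2],99);s=w[w[:,2]>zt-6];print(n,P[p[1],p[0]],"top",zt,s.mean(0),len(s))
# deck plane
w=P[195:205,205:235].reshape(-1,3);
w=np.vstack([P[192:225,185:270].reshape(-1,3)])
for _ in range(6):
    A=np.c_[w[:,:2],np.ones(len(w))];k=np.linalg.lstsq(A,w[:,2],rcond=None)[0];r=w[:,2]-A@k;w=w[abs(r)<max(4,r.std())]
print("deck",k,len(w),np.degrees(np.arctan(np.hypot(*k[:2]))),np.degrees(np.arctan2(k[1],k[0])))
print("bench",P[270:280,330:350].reshape(-1,3).mean(0), "mat",P[235:240,385:400].reshape(-1,3).mean(0))
```

```text
c1 [459.2 -64.3  67.9] top 72.50368463796427 [462.3 -62.4  91.8] 120
c2 [ 450.8 -157.6   68. ] top 73.5584152548433 [ 453.2 -159.5   69.3] 81
c3 [ 457.3 -248.3   66.8] top 72.84438381119028 [ 457.8 -249.6   94.4] 110
A [589.5 -25.  169.4] top 177.48515513367576 [586.6 -19.1 213.7] 33
B [ 602.4 -104.7  175.5] top 177.73195042418425 [ 607.8 -106.   174.7] 45
p1 [608.3 236.9 133.8] top 687.5320968406543 [ 269.8 -109.9 1464.8] 4
p2 [614.2 114.7 158. ] top 166.77143512679035 [598.2 116.3 201.5] 35
p3 [543.5 167.9 129.3] top 144.58503414884746 [524.5 164.  201.4] 22
p4 [554.1  49.3 136.3] top 143.58077934538042 [540.4  48.3 182.4] 32
tog [559.4 324.  144.1] top 164.38489912652298 [537.6 315.8 207.9] 28
deck [   0.4    0.  -139.6] 1918 20.20558362701248 5.706884964039334
bench [ 384.8 -176.6    0.6] mat [ 500.4 -337.8    2.4]
```

View pics/crop1.png

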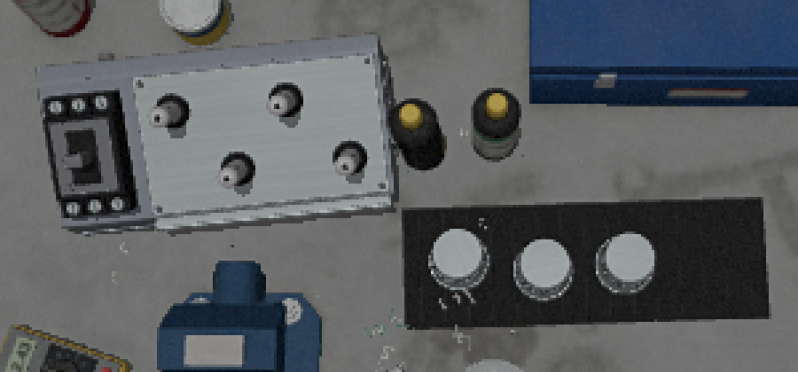

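The two cans at (287,200) and (316,195) both fit the description: black, yellow cap, within about 15 cm of the grille. The three steel cups stand on the mat, and the orange one is excluded. Next I'll refine the numbers.

```bash
cat >> h.py <<'E'
from scipy.optimize import minimize
def cloud(cam="top"):
    im,d=get_image(cam);c=get_calibration(cam);K,R,t=map(np.array,(c["K"],c["R"],c["t"]))
    v,u=np.mgrid[:480,:640];P=(np.stack([(u-K[0,2])/K[0,0]*d,(v-K[1,2])/K[1,1]*d,d],-1)-t.ravel())@R
    P[d==0]=np.nan;return im,P
def near(P,x,y,r,z0,z1):
    m=(np.hypot(P[...,0]-x,P[...,1]-y)<r)&(P[...,2]>z0)&(P[...,2]<z1);return P[m]
def cups(P,box=(400,530,-420,10)):
    m=((P[...,2]>60)&(P[...,2]<78)&(P[...,0]>box[0])&(P[...,0]<box[1])&(P[...,1]>box[2])&(P[...,1]<box[3])).astype(np.uint8)
    n,l,s,_=cv2.connectedComponentsWithStats(m);o=[]
    for i in range(1,n):
        if s[i][4]>100:
            q=P[l==i];(c,rad)=cv2.minEnclosingCircle(q[:,:2].astype(np.float32));o.append([*np.round(q.mean(0),1),*np.round(c,1),round(rad,1),len(q)])
    return o
E
python3 - <<'E'
from h import *
np.set_printoptions(precision=1,suppress=True)
P=np.load("pics/P1.npy");d=np.load("pics/top1.npy");P[d==0]=np.nan
for o in cups(P):print("cup",[float(x) for x in o])
for n,p in dict(A=(589,-25),B=(605,-105)).items():
    q=near(P,*p,30,130,182);h=q[q[:,2]>168];print(n,len(q),h.mean(0) if len(h) else 0,len(h),q.mean(0))
k=np.zeros(3)
w=P[192:225,185:270].reshape(-1,3);w=w[~np.isnan(w[:,0])]
for _ in range(10):
    A=np.c_[w[:,:2],np.ones(len(w))];k=np.linalg.lstsq(A,w[:,2],rcond=None)[0];r=w[:,2]-A@k;w=w[abs(r)<max(3,2*r.std())]
print("deck",k,len(w),np.degrees(np.arctan(np.hypot(*k[:2]))))
nrm=np.array([-k[0],-k[1],1]);nrm/=np.linalg.norm(nrm);print("normal",nrm)
h=(P-np.array([0,0,k[2]]))@nrm
for n,p in dict(p1=(608,237),p2=(614,115),p3=(543,168),p4=(554,49)).items():
    m=(np.hypot(P[...,0]-p[0],P[...,1]-p[1])<35)&(h>40)&(h<85);q=P[m];hh=h[m];b=q-np.outer(hh,nrm)
    print(n,m.sum(),"hmax",np.percentile(hh,98),"base",np.median(b,0),"tip",np.median(b,0)+76*nrm,b.std(0))
m=(P[...,0]>480)&(P[...,0]<660)&(P[...,1]>-5)&(P[...,1]<400)&(h>-6)&(h<6);q=P[m][:,:2].astype(np.float32);print("deckrect",cv2.minAreaRect(q))
m=(np.abs(P[...,0]-565)<60)&(np.abs(P[...,1]-320)<40)&(h>50)&(h<90);print("toggle",m.sum(),P[m].mean(0),np.percentile(h[m],95),P[m].min(0),P[m].max(0))
m=(np.abs(P[...,0]-565)<80)&(np.abs(P[...,1]-320)<60)&(h>36)&(h<48);print("case",np.median(h[m]),cv2.minAreaRect(P[m][:,:2].astype(np.float32)))
print("vise",np.nanmax(P[250:345,190:250,2]),"toolbox",np.nanmedian(P[120:150,340:380,2]),np.nanmax(P[115:185,335:470,2]),P[185,340])
E
```

```text
cup [465.8, -62.2, 66.1, 466.3, -62.6, 28.5, 282.0]
cup [462.5, -251.9, 66.4, 462.7, -252.4, 28.3, 278.0]
cup [454.7, -158.4, 66.0, 455.4, -158.7, 28.0, 280.0]
A 233 [595.5 -16.2 172.7] 54 [590.8 -19.9 150.9]
B 261 [ 607.  -105.8  174. ] 52 [ 604.1 -104.8  150.1]
deck [   0.4    0.  -142.4] 2171 20.424337039688165
normal [-0.3 -0.   0.9]
p1 65 hmax 77.04826827368655 base [619.6 245.1  96.3] tip [593.2 242.4 167.5] [5.3 5.4 2. ]
p2 58 hmax 75.56249073161574 base [632.2 122.7  96.7] tip [605.8 120.  167.9] [5.1 5.6 1.9]
p3 64 hmax 77.42444200803256 base [561.3 176.9  72.4] tip [534.9 174.2 143.6] [5.4 5.8 2. ]
p4 59 hmax 76.68274886413938 base [575.   54.5  72.7] tip [548.6  51.8 143.9] [5.4 5.6 2. ]
deckrect ((577.376953125, 193.81582641601562), (167.39500427246094, 395.4963684082031), 0.9438511729240417)
toggle 56 [549.8 329.9 155.2] 85.69485135486426 [540.6 321.2 129.7] [561.4 341.4 166.7]
case 40.63742320703681 ((559.7864379882812, 333.1317443847656), (118.68594360351562, 75.45203399658203), 6.294116497039795)
vise 175.1565454267315 toolbox 167.7621911726011 201.8237426020825 [ 651.9 -176.6   45.4]
```

play_rows --series '[[[0,0,5,0,0,0,0],[0,0,5,0,0,0,0],[2.77,3.85,0,0,0,4.9,0],[2.77,3.85,0,0,0,4.9,0],[2.77,3.85,0,0,0,4.9,0],[2.77,3.85,0,0,0,4.9,0],[2.77,3.85,0,0,0,4.9,0],[2.77,3.85,0,0,0,4.9,0],[2.77,3.85,0,0,0,4.9,0],[2.77,3.85,0,0,0,4.9,0],[2.77,3.85,0,0,0,4.9,0],[2.77,3.85,0,0,0,4.9,0],[2.77,3.85,0,0,0,4.9,0],[2.77,3.85,0,0,0,4.9,0],[2.77,3.85,0,0,0,4.9,0],[2.77,3.85,0,0,0,4.9,0],[2.77,3.85,0,0,0,4.9,0],[2.77,3.85,0,0,0,4.9,0]]]'

```text
clock: 3.05
eef_pos: [596.5, -14.8, 331.5]
tool_rot: [3.141, 0.0, 1.607]
force: [0.3, -0.4, -0.3]
width: 85.6
gripper_force: 0.0
```

Run:
```python
from h import *
save("scene","scene2")
np.set_printoptions(precision=1,suppress=True)
for n in("cup_1_centre","can_1_centre","peg_1","toggle_tip","intake"):
    print(n,[(np.round(q["pixel"]).tolist(),round(q["p"],2)) for q in place_of(n,"scene")])
for n,X in dict(A=(595,-16,87),B=(607,-105,87),c1=(466,-62,34),c3=(462,-252,34),c2=(455,-158,34),p1=(600,243,140),p2=(613,120,140),p3=(541,174,116),p4=(555,52,116)).items(): print(n,proj("scene",np.array(X,float)))
```

```text
cup_1_centre [([314.0, 247.0], 0.8), ([312.0, 311.0], 0.75), ([331.0, 266.0], 0.29)]
can_1_centre [([323.0, 184.0], 0.73), ([355.0, 228.0], 0.72)]
peg_1 [([317.0, 204.0], 0.97), ([297.0, 187.0], 0.96), ([298.0, 169.0], 0.91), ([321.0, 182.0], 0.84)]
toggle_tip [([319.0, 246.0], 0.61), ([276.0, 164.0], 0.47)]
intake [([342.0, 216.0], 0.72), ([322.0, 184.0], 0.15)]
A [339. 215.]
B [357.5 226.8]
c1 [316.3 247.2]
c3 [349.5 280.3]
c2 [330.2 264.4]
p1 [299.6 169.3]
p2 [321. 183.]
p3 [296.5 188. ]
p4 [318.6 202.7]
```

View pics/scene2.png

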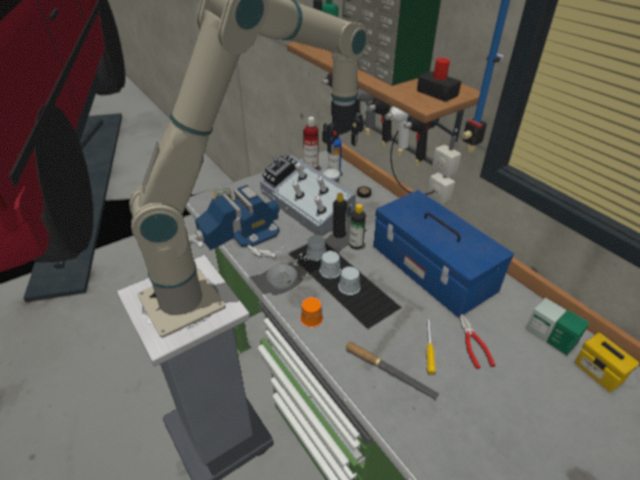

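The scene view shows can A at (339,215), can B at (357,227), cups at (316,247), (330,264) and (349,280), and four pegs. My projections fall within 2–3 px of all of these. I'll enlarge can B before deciding on it.

Run:
```python
import cv2
im=cv2.imread("pics/scene2.png")
cv2.imwrite("pics/crop2.png",cv2.resize(im[180:300,285:385],None,fx=5,fy=5,interpolation=2))
```

```text
(no output)
```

View pics/crop2.png

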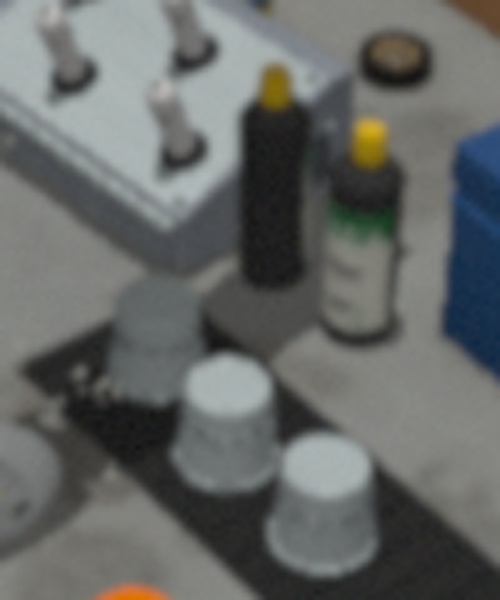

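play_rows --series '[[[0,-0.1,-4,0,0,0,0],[0,0,-5,0,0,0,0],[0,0,-5,0,0,0,0],[0,0,-4,0,0,0,0],[0,0,-3,0,0,0,0],[0,0,-1.4,0,0,0,0],[0,0,0,0,0,0,0.5],[0,0,0,0,0,0,1],[0,0,0,0,0,0,1],[0,0,0,0,0,0,1],[0,0,0,0,0,0,1],[0,0,0,0,0,0,1]]]'

```text
clock: 4.85
eef_pos: [597.0, -16.9, 109.1]
tool_rot: [3.138, 0.0, 1.605]
force: [-1.5, -0.2, 7.8]
width: 49.7
gripper_force: 63.2
```

Both cans stand by the intake. B has its label turned to the camera, and A shows its dark side. Both get moved.

play_rows --series '[[[0,0,2,0,0,0,1],[0,0,4,0,0,0,1],[0,0,5,0,0,0,1],[0,0,5,0,0,0,1],[0,0,4,0,0,0,1],[-0.3,-3,1,0,0,0,1],[-0.3,-4,0,0,0,0,1],[-0.3,-4,0,0,0,0,1],[-0.3,-4,0,0,0,0,1],[-0.3,-4,0,0,0,0,1],[-0.3,-4,0,0,0,0,1],[-0.3,-4,0,0,0,0,1],[-0.3,-4,0,0,0,0,1],[-0.3,-4,0,0,0,0,1],[-0.3,-3,0,0,0,0,1],[0,-2.3,0,0,0,0,1],[0,0,0,0,0,0,1]]]'

```text
clock: 6.98
eef_pos: [564.3, -422.1, 316.5]
tool_rot: [-3.14, 0.0, 1.601]
force: [-0.2, -0.1, -2.9]
width: 49.9
gripper_force: 63.1
```

play_rows --series '[[[0.2,0,-4,0,0,0,1],[0,0,-5,0,0,0,1],[0,0,-5,0,0,0,1],[0,0,-3,0,0,0,1],[0,0,-2,0,0,0,1],[0,0,-0.8,0,0,0,1],[0,0,-0.4,0,0,0,1],[0,0,-0.3,0,0,0,1],[0,0,0,0,0,0,1]]]'

```text
clock: 8.1
eef_pos: [568.0, -420.1, 113.0]
tool_rot: [3.141, 0.001, 1.605]
force: [0.2, -0.8, -2.7]
width: 49.8
gripper_force: 63.1
```

play_rows --series '[[[0,0,-0.2,0,0,0,1],[0,0,-0.15,0,0,0,1],[0,0,0,0,0,0,1]]]'

```text
clock: 8.48
eef_pos: [567.9, -420.0, 109.3]
tool_rot: [3.141, 0.0, 1.605]
force: [-0.7, 0.6, 0.5]
width: 49.8
gripper_force: 63.4
```

play_rows --series '[[[0,0,-0.05,0,0,0,0.4],[0,0,0,0,0,0,0.2],[0,0,0,0,0,0,0.2],[0,0,2,0,0,0,0.2],[0,0,4,0,0,0,0.2],[0,0,5,0,0,0,0.1],[0,0,5,0,0,0,0],[0.4,3,2,0,0,0,0],[0.4,4,0,0,0,0,0],[0.4,4,0,0,0,0,0],[0.4,4,0,0,0,0,0],[0.4,4,0,0,0,0,0],[0.4,4,0,0,0,0,0],[0.5,4,0,0,0,0,0],[0.5,3,0,0,0,0,0],[0.5,1.5,0,0,0,0,0],[0,0,0,0,0,0,0]]]'

```text
clock: 10.6
eef_pos: [607.3, -104.2, 289.1]
tool_rot: [3.14, 0.0, 1.607]
force: [-0.1, -1.2, 0.4]
width: 85.0
gripper_force: 0.0
```

Run:
```python
from h import *
im,P=cloud();np.set_printoptions(precision=1,suppress=True)
q=near(P,568,-420,32,130,182);print("A placed",q.mean(0),q[q[:,2]>168].mean(0),len(q))
for o in cups(P):print("cup",[float(x) for x in o])
print(ctrl.read_state()["eef_pos"])
```

```text
A placed [ 564.3 -415.4  150.4] [ 566.7 -417.3  174.1] 262
cup [466.3, -48.5, 66.1, 465.4, -54.0, 26.3, 116.0]
cup [462.1, -254.1, 66.5, 462.9, -251.7, 28.6, 258.0]
[ 606.9 -105.8  288.7]
```

play_rows --series '[[[0.1,0,-4,0,0,0,0],[0,0,-5,0,0,0,0],[0,0,-5,0,0,0,0],[0,0,-3,0,0,0,0],[0,0,-1,0,0,0,0],[0,0,0,0,0,0,0.5],[0,0,0,0,0,0,1],[0,0,0,0,0,0,1],[0,0,0,0,0,0,1],[0,0,0,0,0,0,1],[0,0,2,0,0,0,1],[0,0,3,0,0,0,1],[-0.2,-3,2,0,0,0,1],[-0.6,-4,0,0,0,0,1],[-0.7,-4,0,0,0,0,1],[-0.7,-4,0,0,0,0,1],[-0.7,-4,0,0,0,0,1],[-0.7,-2,0,0,0,0,1],[-0.4,-1,0,0,0,0,1],[0,0,0,0,0,0,1]]]'

```text
clock: 13.15
eef_pos: [567.6, -324.2, 178.3]
tool_rot: [-3.141, -0.001, 1.605]
force: [0.2, 0.0, -2.5]
width: 49.6
gripper_force: 62.9
```

play_rows --series '[[[0,0,-3,0,0,0,1],[0,0,-2.5,0,0,0,1],[0,0,-0.7,0,0,0,1],[0,0,-0.4,0,0,0,1],[0,0,0,0,0,0,1]]]'

```text
clock: 13.78
eef_pos: [568.4, -324.5, 113.0]
tool_rot: [3.14, 0.0, 1.606]
force: [0.4, -0.1, -2.4]
width: 49.5
gripper_force: 62.9
```

play_rows --series '[[[0,0,-0.2,0,0,0,1],[0,0,-0.15,0,0,0,1],[0,0,0,0,0,0,1]]]'

```text
clock: 14.15
eef_pos: [568.3, -325.3, 110.3]
tool_rot: [3.14, 0.001, 1.605]
force: [-1.6, 1.1, 5.5]
width: 49.6
gripper_force: 63.6
```

play_rows --series '[[[0,0,-0.05,0,0,0,0.4],[0,0,0,0,0,0,0.2],[0,0,0,0,0,0,0.2],[0,0,2,0,0,0,0.2],[0,0,4,0,0,0,0.2],[0,0,5,0,0,0,0.1],[0,0,4,0,0,0,0],[-2,1.4,0,0,0,0,0],[-3,2,0,0,0,0,0],[-3,2,0,0,0,0,0],[-2.5,1.9,0,0,0,0,0],[0,0,0,0,0,0,0]]]'

```text
clock: 15.65
eef_pos: [461.4, -250.7, 259.9]
tool_rot: [-3.142, 0.001, 1.606]
force: [0.9, 0.1, -0.2]
width: 85.6
gripper_force: 0.0
```

Run:
```python
from h import *
im,P=cloud();np.set_printoptions(precision=1,suppress=True)
cv2.imwrite("pics/top2.png",im[...,::-1])
for p in((568,-420),(568,-325)):
    q=near(P,*p,32,130,182);print("can",q.mean(0),q[q[:,2]>168].mean(0),len(q))
for o in cups(P):print("cup",[float(x) for x in o])
for c in("scene","top"):print([(q["pixel"],q["p"]) for q in (get_image(c),boxes_of("cup_1_centre",c))[1]])
print(ctrl.read_state()["eef_pos"])
```

```text
can [ 562.9 -421.3  154.1] [ 566.5 -417.2  173.4] 183
can [nan nan nan] [nan nan nan] 0
cup [465.9, -62.1, 66.1, 466.5, -62.3, 28.3, 283.0]
cup [462.9, -242.6, 66.3, 462.2, -251.1, 28.2, 175.0]
cup [454.7, -158.1, 66.4, 455.2, -158.5, 28.2, 283.0]
[([313.8, 313.5], 0.86), ([317.1, 243.1], 0.71), ([302.9, 190.8], 0.27)]
[([299.3, 248.5], 0.61)]
[ 463.6 -252.5  258.6]<stdin>:5: RuntimeWarning: Mean of empty slice.
  ret = um.true_divide(
```

play_rows --series '[[[0,0,-4,0,0,0,0],[0,0,-5,0,0,0,0],[0,0,-5,0,0,0,0],[0,0,-5,0,0,0,0],[0,0,-3,0,0,0,0],[0,0,-1.5,0,0,0,0],[0,0,0,0,0,0,0.4],[0,0,0,0,0,0,1],[0,0,0,0,0,0,1],[0,0,0,0,0,0,1],[0,0,0,0,0,0,1],[0,0,2,0,0,0,1],[0,0,4,0,0,0,1],[0,0,5,0,0,0,1],[0,0,0,0,0,0,1]]]'

```text
clock: 17.77
eef_pos: [465.0, -253.0, 136.7]
tool_rot: [3.135, 0.003, 1.604]
force: [0.4, 0.2, -0.6]
width: 58.8
gripper_force: 64.8
```

```bash
cat > pegs.py <<'E'
from h import *
from scipy.spatial.transform import Rotation as Ro
np.set_printoptions(precision=1,suppress=True)
im,P=cloud()
w=P[192:225,185:270].reshape(-1,3);w=w[~np.isnan(w[:,0])]
w=w[(w[:,2]<110)]
for _ in range(10):
    A=np.c_[w[:,:2],np.ones(len(w))];k=np.linalg.lstsq(A,w[:,2],rcond=None)[0];r=w[:,2]-A@k;w=w[abs(r)<max(3,2*r.std())]
nrm=np.array([-k[0],-k[1],1]);nrm/=np.linalg.norm(nrm);h=(P-np.array([0,0,k[2]]))@nrm
print("nrm",np.round(nrm,3),"rotvec",np.degrees(np.arccos(nrm[2]))*np.array([-nrm[1],nrm[0],0])/np.hypot(*nrm[:2]))
for n,p in dict(p1=(593,242),p2=(606,120),p3=(535,174),p4=(549,52)).items():
    m=(np.hypot(P[...,0]-p[0],P[...,1]-p[1])<20)&(h>70)&(h<80);q=P[m]
    if m.sum()<4: print(n,"hidden");continue
    b=q.mean(0);b=b+nrm*(76-(b-np.array([0,0,k[2]]))@nrm)
    print(n,m.sum(),h[m].max(),"tip",b,"TCP seat",b-37.5*nrm,"TCP above",b+45*nrm)
E
python3 pegs.py
```

```text
nrm [-0.3 -0.   0.9] rotvec [  2.  -19.7   0. ]
p1 32 78.71475612964674 tip [591.9 244.4 166.3] TCP seat [604.6 245.7 131. ] TCP above [576.8 242.9 208.6]
p2 30 79.48489661449958 tip [604.8 122.7 166.6] TCP seat [617.5 123.9 131.3] TCP above [589.7 121.2 208.9]
p3 25 79.37698049657212 tip [533.3 177.  142.9] TCP seat [545.9 178.3 107.6] TCP above [518.2 175.5 185.2]
p4 31 78.35091682099645 tip [546.8  53.4 143.3] TCP seat [559.4  54.7 108. ] TCP above [531.6  51.9 185.7]
```

play_rows --series '[[[0,0,4,0,0,0,1],[0,0,5,0,0,0,1],[0.6,2,4,0,0,0,1],[0.8,3,0,0,0,0,1],[0.9,3.2,0,0,0,0,1],[0.9,3.2,0,0.25,-2.46,0,1],[0.9,3.2,0,0.25,-2.46,0,1],[0.9,3.2,0,0.25,-2.46,0,1],[0.9,3.2,0,0.25,-2.46,0,1],[0.9,3.2,0,0.25,-2.46,0,1],[0.9,3.2,0,0.25,-2.46,0,1],[0.9,3.2,0,0.25,-2.46,0,1],[0.9,3.2,0,0.25,-2.46,0,1],[0.9,3.2,0,0,0,0,1],[0.9,3,0,0,0,0,1],[0,0.4,0,0,0,0,1],[0,0,0,0,0,0,1]]]'

```text
clock: 19.95
eef_pos: [574.7, 151.4, 261.8]
tool_rot: [2.8, -0.021, 1.609]
force: [0.4, -0.1, -0.1]
width: 59.2
gripper_force: 65.0
```

play_rows --series '[[[-0.2,-1.6,0,0,0,0,1],[-0.2,-1.6,0,0,0,0,1],[0,0,0,0,0,0,1],[0.74,0.07,-2.07,0,0,0,1],[0.74,0.07,-2.07,0,0,0,1],[0.74,0.07,-2.07,0,0,0,1],[0.74,0.07,-2.07,0,0,0,1],[0.74,0.07,-2.07,0,0,0,1],[0.74,0.07,-2.07,0,0,0,1],[0,0,0,0,0,0,1]]]'

```text
clock: 21.2
eef_pos: [615.3, 124.2, 137.4]
tool_rot: [2.8, -0.022, 1.609]
force: [0.1, -0.4, -0.8]
width: 58.8
gripper_force: 65.0
```

play_rows --series '[[[0.08,0,-0.24,0,0,0,1],[0.08,0,-0.24,0,0,0,1],[0.04,0,-0.12,0,0,0,1],[0,0,0,0,0,0,1]]]'

```text
clock: 21.7
eef_pos: [618.2, 124.3, 133.4]
tool_rot: [2.797, -0.023, 1.609]
force: [0.3, -0.0, -1.0]
width: 58.8
gripper_force: 65.0
```

play_rows --series '[[[0.08,0,-0.2,0,0,0,1],[0.08,0,-0.2,0,0,0,1],[0,0,0,0,0,0,1]]]'

```text
clock: 22.08
eef_pos: [619.6, 124.4, 129.9]
tool_rot: [2.796, -0.022, 1.609]
force: [-4.6, -1.3, 7.6]
width: 58.9
gripper_force: 66.2
```

play_rows --series '[[[-0.03,0,0.1,0,0,0,0.6],[0,0,0,0,0,0,0.2],[0,0,0,0,0,0,0.15],[0,0,0,0,0,0,0.15],[-0.7,-0.07,1.9,0,0,0,0.15],[-1.1,-0.1,3,0,0,0,0.15],[-1.4,-0.14,4,0,0,0,0.1],[-1.4,-0.14,4,0,0,0,0],[-0.9,-3,0,-0.25,2.46,0,0],[-1,-3.5,0,-0.25,2.46,0,0],[-1.1,-3.5,0,-0.25,2.46,0,0],[-1.1,-3.5,0,-0.25,2.46,0,0],[-1.1,-3.5,0,-0.25,2.46,0,0],[-1.1,-3.5,0,-0.25,2.46,0,0],[-1.1,-3.5,0,-0.25,2.46,0,0],[-1.1,-3,0,-0.25,2.46,0,0],[-1.1,-0.7,0,0,0,0,0],[0,0,0,0,0,0,0]]]'

```text
clock: 24.32
eef_pos: [476.4, -156.8, 259.0]
tool_rot: [-3.141, -0.0, 1.605]
force: [-0.6, -0.7, -0.1]
width: 85.7
gripper_force: 0.0
```

Run:
```python
from h import *
im,P=cloud();np.set_printoptions(precision=1,suppress=True)
cv2.imwrite("pics/crop3.png",cv2.resize(im[150:290,130:430,::-1],None,fx=2.66,fy=2.66,interpolation=3))
for o in cups(P):print("cup",[float(x) for x in o])
q=near(P,603,123,45,155,190);print(q.mean(0),len(q),q[:,2].min(),q[:,2].max())
print(ctrl.read_state()["eef_pos"])
```

```text
cup [465.6, -62.1, 66.2, 466.1, -61.9, 28.6, 284.0]
[605.3 121.4 168.2] 342 155.7457609551733 176.88997729667724
[ 477.1 -156.1  259.2]
```

View pics/crop3.png

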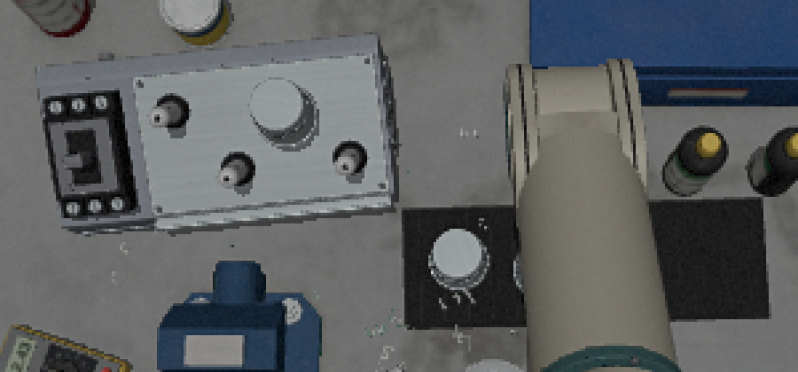

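The first cup is seated on its peg at crop (280,105). The second cup's left edge still shows at (517,270), where it was before.

play_rows --series '[[[-1,-0.1,-4,0,0,0,0],[-1.1,0,-5,0,0,0,0],[0,0,-5,0,0,0,0],[0,0,-5,0,0,0,0],[0,0,-3,0,0,0,0],[0,0,-1.5,0,0,0,0],[0,0,0,0,0,0,0.4],[0,0,0,0,0,0,1],[0,0,0,0,0,0,1],[0,0,0,0,0,0,1],[0,0,0,0,0,0,1],[0,0,2,0,0,0,1],[0,0,4,0,0,0,1],[0,0,5,0,0,0,1],[0,0,4,0,0,0,1],[0,0,5,0,0,0,1],[0,0,3,0,0,0,1]]]'

```text
clock: 26.5
eef_pos: [457.0, -158.6, 256.9]
tool_rot: [3.138, 0.002, 1.605]
force: [0.7, -0.1, -1.4]
width: 58.6
gripper_force: 65.0
```

play_rows --series '[[[0.3,2,0,0,0,0,1],[0.3,2.8,0,0.25,-2.46,0,1],[0.3,2.8,0,0.25,-2.46,0,1],[0.3,2.8,0,0.25,-2.46,0,1],[0.3,2.8,0,0.25,-2.46,0,1],[0.3,2.8,0,0.25,-2.46,0,1],[0.3,2.8,0,0.25,-2.46,0,1],[0.3,2.8,0,0.25,-2.46,0,1],[0.3,2.8,0,0.25,-2.46,0,1],[0.3,2.8,0,0,0,0,1],[0.3,2.8,0,0,0,0,1],[0.3,2,0,0,0,0,1],[0,1.2,0,0,0,0,1],[0,0,0,0,0,0,1]]]'

```text
clock: 28.25
eef_pos: [492.1, 174.2, 254.3]
tool_rot: [2.797, -0.023, 1.61]
force: [0.6, -0.2, -0.1]
width: 58.7
gripper_force: 65.0
```

play_rows --series '[[[0.75,0.06,-2.05,0,0,0,1],[0.75,0.06,-2.05,0,0,0,1],[0.75,0.06,-2.05,0,0,0,1],[0.75,0.06,-2.05,0,0,0,1],[0.75,0.06,-2.05,0,0,0,1],[0.75,0.06,-2.05,0,0,0,1],[0.75,0.06,-1.9,0,0,0,1],[0,0,0,0,0,0,1]]]'

```text
clock: 29.25
eef_pos: [544.5, 176.2, 110.9]
tool_rot: [2.799, -0.021, 1.608]
force: [-0.4, 0.1, -0.6]
width: 58.8
gripper_force: 64.9
```

play_rows --series '[[[0.08,0,-0.2,0,0,0,1],[0.08,0,-0.2,0,0,0,1],[0,0,0,0,0,0,1]]]'

```text
clock: 29.62
eef_pos: [546.6, 178.0, 108.6]
tool_rot: [2.796, -0.023, 1.609]
force: [0.3, -0.8, -0.4]
width: 58.7
gripper_force: 65.0
```

play_rows --series '[[[0.08,0,-0.2,0,0,0,1],[0.04,0,-0.12,0,0,0,1],[0,0,0,0,0,0,1]]]'

```text
clock: 30.0
eef_pos: [547.5, 178.5, 106.8]
tool_rot: [2.795, -0.023, 1.61]
force: [-9.4, -2.3, 18.1]
width: 58.7
gripper_force: 67.7
```

play_rows --series '[[[-0.05,0,0.13,0,0,0,0.8],[0,0,0,0,0,0,0.4],[0,0,0,0,0,0,0.15],[0,0,0,0,0,0,0.15],[-0.7,-0.07,1.9,0,0,0,0.15],[-1.1,-0.1,3,0,0,0,0.15],[-1.4,-0.14,4,0,0,0,0.1],[-1.8,-0.14,5,0,0,0,0],[-0.3,-2.5,0,-0.25,2.46,0,0],[-0.4,-2.8,0,-0.25,2.46,0,0],[-0.4,-2.8,0,-0.25,2.46,0,0],[-0.4,-2.8,0,-0.25,2.46,0,0],[-0.4,-2.8,0,-0.25,2.46,0,0],[-0.4,-2.8,0,-0.25,2.46,0,0],[-0.4,-2.8,0,-0.25,2.46,0,0],[-0.4,-2.8,0,-0.25,2.46,0,0],[0,-1.6,0,0,0,0,0],[0,0,0,0,0,0,0]]]'

```text
clock: 32.25
eef_pos: [466.0, -64.2, 244.9]
tool_rot: [-3.142, -0.0, 1.603]
force: [0.9, -0.4, 0.4]
width: 85.3
gripper_force: 0.0
```

Run:
```python
from h import *
im,P=cloud();np.set_printoptions(precision=1,suppress=True)
i2,_=get_image("scene")
a=cv2.resize(im[150:290,130:430,::-1],None,fx=2.6,fy=2.6,interpolation=3);b=cv2.resize(i2[130:300,230:400,::-1],(230,230))
cv2.imwrite("pics/crop4.png",np.vstack([a,np.hstack([b,np.zeros((230,a.shape[1]-230,3),np.uint8)])]))
for o in cups(P,(380,540,-420,60)):print("cup",[float(x) for x in o])
for x,y,z0 in((603,123,155),(532,177,132)):
    q=near(P,x,y,45,z0,190);print(q.mean(0),len(q))
print(ctrl.read_state()["eef_pos"])
```

```text
[605.3 121.3 168.1] 343
[533.6 174.2 144.3] 334
[466.  -62.5 245.3]
```

View pics/crop4.png

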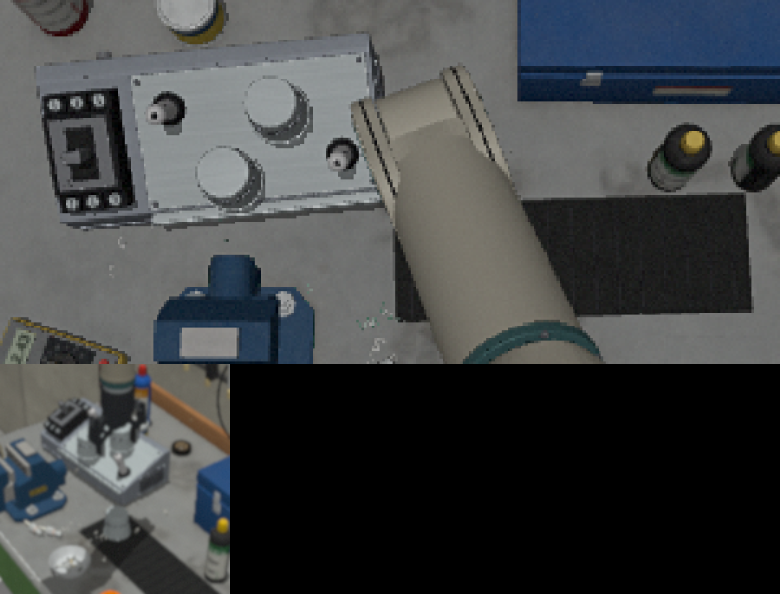

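Two cups are hanging, and the third still stands at scene (316,249), so it has not moved.

play_rows --series '[[[0,0,-4,0,0,0,0],[0,0,-5,0,0,0,0],[0,0,-5,0,0,0,0],[0,0,-4,0,0,0,0],[0,0,-2.6,0,0,0,0],[0,0,-1.5,0,0,0,0],[0,0,0,0,0,0,0.4],[0,0,0,0,0,0,1],[0,0,0,0,0,0,1],[0,0,0,0,0,0,1],[0,0,0,0,0,0,1],[0,0,2,0,0,0,1],[0,0,4,0,0,0,1],[0,0,5,0,0,0,1],[0,0,5,0,0,0,1],[0,0,5,0,0,0,1],[0,0,2,0,0,0,1]]]'

```text
clock: 34.48
eef_pos: [467.1, -63.7, 257.1]
tool_rot: [3.137, 0.001, 1.604]
force: [0.6, -0.9, -0.1]
width: 57.9
gripper_force: 64.4
```

play_rows --series '[[[0.4,1.3,0,0.25,-2.46,0,1],[0.5,1.4,0,0.25,-2.46,0,1],[0.5,1.4,0,0.25,-2.46,0,1],[0.5,1.4,0,0.25,-2.46,0,1],[0.5,1.4,0,0.25,-2.46,0,1],[0.5,1.4,0,0.25,-2.46,0,1],[0.5,1.4,0,0.25,-2.46,0,1],[0.5,1.4,0,0.25,-2.46,0,1],[0,0.2,0,0,0,0,1],[0,0,0,0,0,0,1]]]'

```text
clock: 35.72
eef_pos: [505.1, 49.1, 254.3]
tool_rot: [2.798, -0.022, 1.609]
force: [1.1, -0.2, -1.3]
width: 58.3
gripper_force: 64.4
```

Run:
```python
from h import *
i2,_=get_image("scene")
cv2.imwrite("pics/crop5.png",cv2.resize(i2[120:270,240:400,::-1],None,fx=4,fy=4,interpolation=2))
```

```text
(no output)
```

View pics/crop5.png

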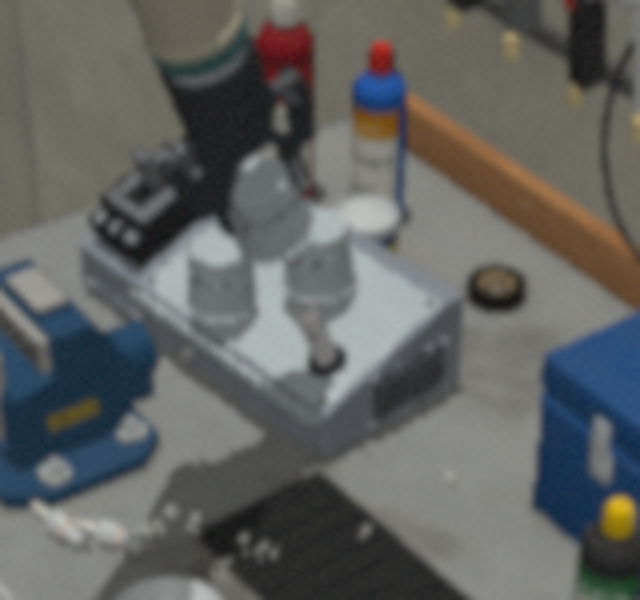

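The held cup shows at crop (268,205), with the two hung cups at (222,275) and (320,255) and the free peg at (322,345). I'll check how well the cup is centred in the hand.

Run:
```python
from h import *
n=np.array([-.337,-.034,.94])
for dy in(0,-10,-20):print(dy,[((proj("scene",np.array([505,49.1+dy,254.3])+s*n)-[240,120])*4).round() for s in(40,8.5,-23)])
```

```text
0 [array([253., 182.]), array([264., 209.]), array([274., 235.])]
-10 [array([260., 187.]), array([271., 214.]), array([281., 240.])]
-20 [array([267., 193.]), array([278., 219.]), array([288., 246.])]
```

play_rows --series '[[[0.76,0.08,-2.05,0,0,0,1],[0.76,0.08,-2.05,0,0,0,1],[0.76,0.08,-2.05,0,0,0,1],[0.76,0.08,-2.05,0,0,0,1],[0.76,0.08,-2.05,0,0,0,1],[0.76,0.08,-2.05,0,0,0,1],[0.76,0.08,-1.9,0,0,0,1],[0,0,0,0,0,0,1]]]'

```text
clock: 36.78
eef_pos: [558.4, 54.2, 110.8]
tool_rot: [2.799, -0.022, 1.608]
force: [-0.6, -0.2, -1.2]
width: 57.8
gripper_force: 64.3
```

play_rows --series '[[[0.08,0,-0.2,0,0,0,1],[0.08,0,-0.2,0,0,0,1],[0.03,0,-0.08,0,0,0,1],[0,0,0,0,0,0,1]]]'

```text
clock: 37.28
eef_pos: [560.4, 55.1, 107.7]
tool_rot: [2.797, -0.023, 1.609]
force: [-0.2, 0.0, -1.3]
width: 58.0
gripper_force: 64.4
```

play_rows --series '[[[0.05,0,-0.15,0,0,0,1],[0.05,0,-0.15,0,0,0,1],[0,0,0,0,0,0,1]]]'

```text
clock: 37.65
eef_pos: [561.1, 55.3, 106.4]
tool_rot: [2.794, -0.022, 1.61]
force: [-11.8, -2.6, 22.7]
width: 57.7
gripper_force: 67.8
```

play_rows --series '[[[-0.05,0,0.15,0,0,0,0.8],[0,0,0,0,0,0,0.4],[0,0,0,0,0,0,0.15],[0,0,0,0,0,0,0.15],[-0.7,-0.07,1.9,0,0,0,0.15],[-1.1,-0.1,3,0,0,0,0.15],[-1.4,-0.14,4,0,0,0,0.15],[-1.8,-0.14,5,0,0,0,0.2],[0,0,0,0,0,0,0.3]]]'

```text
clock: 38.78
eef_pos: [511.9, 50.5, 248.1]
tool_rot: [2.791, -0.023, 1.608]
force: [0.8, -0.4, 0.2]
width: 59.7
gripper_force: 0.0
```

Run:
```python
from h import *
np.set_printoptions(precision=2,suppress=True)
im,P=cloud();i2,_=get_image("scene")
a=cv2.resize(im[150:240,140:290,::-1],None,fx=5,fy=4,interpolation=3)[:330];b=cv2.resize(i2[150:220,255:365,::-1],(410,260),interpolation=2)
cv2.imwrite("pics/crop6.png",np.vstack([a,np.hstack([b,np.zeros((260,a.shape[1]-410,3),np.uint8)])]))
for x,y,z0 in((603,123,155),(532,177,132),(547,53,132)):
    q=near(P,x,y,45,z0,190);print("cup",q.mean(0),len(q))
for o in cups(P,(380,540,-420,0)):print("left on mat",o)
m=(P[...,0]>500)&(P[...,0]<640)&(P[...,1]>0)&(P[...,1]<270)
n=np.array([-.337,-.034,.94]);h0=np.nanmedian((P[192:225,185:270]@n)[P[192:225,185:270,2]<110])
h=P@n-h0;print("deck h0",h0, (P[192:225,185:270]@n)[::8,::20]-h0)
m=(np.abs(P[...,0]-555)<60)&(np.abs(P[...,1]-332)<45)
f=m&(h>36)&(h<48);print("case h",np.median(h[f]),cv2.minAreaRect(P[f][:,:2].astype(np.float32)))
g=m&(h>76)&(h<92);print("tog end",g.sum(),P[g].mean(0),P[g].min(0),P[g].max(0),np.percentile(h[g],90))
for c in("scene","top"):
    print(c,[(q["pixel"],q["p"]) for q in place_of("toggle_tip",c)])
print(ctrl.read_state()["eef_pos"])
```

```text
cup [605.26 121.27 168.03] 344
cup [533.99 174.16 144.24] 332
cup [552.91  39.05 144.71] 123
deck h0 -127.11283783807511 [[  3.36   4.12  77.41  63.69  -0.19]
 [ -1.55  -2.66  -0.43  28.73  -2.62]
 [ -8.02   0.04  -1.66  -1.14  78.18]
 [ -0.91  -2.66  74.68 416.07  83.92]
 [ -2.66  -2.14  59.14 557.89 360.5 ]]
case h 40.94948573858325 ((558.3299560546875, 332.70245361328125), (114.95860290527344, 76.68053436279297), 7.329520225524902)
tog end 36 [547.39 331.57 160.29] [541.13 321.73 155.21] [553.49 340.85 166.36] 86.0210296180372
scene []
top [([234.9, 192.3], 0.55), ([161.4, 209.3], 0.37)]
[510.5   50.17 243.86]
```

View pics/crop6.png

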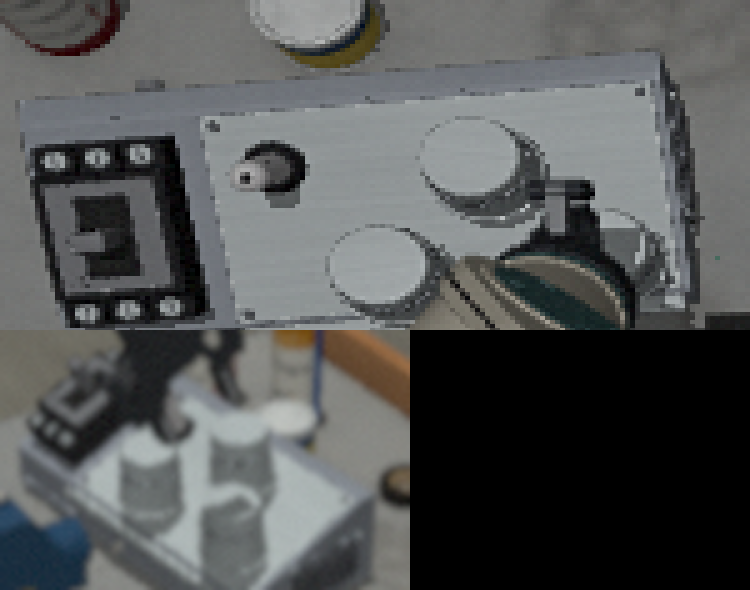

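All three cups are on pegs: crop (470,155), (378,265), and the third, half hidden, at (620,260). The mat is empty. The toggle end is at about (547,331,160) in mm.

play_rows --series '[[[0,2,0,0,0,0,0.5],[0.1,2.8,0,0,0,0,0.5],[0.1,2.8,0,0,0,0,0.5],[0.1,2.8,0,0,0,0,0.5],[0.1,2.8,0,0,0,0,0.5],[0.1,2.8,0,0,0,0,0.5],[0.1,2.8,0,0,0,0,0.5],[0.1,2.8,0,0,0,0,0.5],[0.1,2.8,0,0,0,0,0.5],[0,2.4,0,0,0,0,0.5],[0,1.1,0,0,0,0,0.5],[0,0,0,0,0,0,0.5]]]'

```text
clock: 40.48
eef_pos: [518.2, 330.1, 243.8]
tool_rot: [2.798, -0.022, 1.611]
force: [-0.0, -0.6, 0.3]
width: 42.6
gripper_force: 0.0
```

Run:
```python
from h import *
np.set_printoptions(precision=2,suppress=True)
im,P=cloud();s=ctrl.read_state();print(s["qpos"],s["eef_pos"],s["tool_rot"],s["width"])
for x,y,z0 in((603,123,155),(532,177,132),(547,53,132)):
    q=near(P,x,y,45,z0,190);print("cup",q.mean(0),len(q))
for p in((568,-420),(568,-325)):
    q=near(P,*p,32,130,182);print("can",q[q[:,2]>168].mean(0),len(q))
for o in cups(P,(380,540,-420,0)):print("left on mat",o)
```

```text
[-0.25  0.52 -0.7   1.9   0.87  0.76 -1.43] [518.52 329.02 243.96] [ 2.8  -0.02  1.61] 42.61797722756303
cup [605.19 121.43 168.04] 343
cup [533.52 174.05 144.44] 337
cup [547.3   52.71 144.5 ] 327
can [ 566.75 -417.36  174.2 ] 265
can [ 566.19 -324.7   173.42] 263
```

play_rows --series '[[[0.7,0.05,-2,0,0,0,0.5],[0.7,0.05,-2,0,0,0,0.5],[0.7,0.05,-2,0,0,0,0.5],[0.7,0.05,-2,0,0,0,0.5],[0.6,0.05,-1.7,0,0,0,0.5],[0.4,0,-1.2,0,0,0,0.5],[0,0,0,0,0,0,0.5]]]'

```text
clock: 41.4
eef_pos: [556.8, 330.7, 135.0]
tool_rot: [2.798, -0.021, 1.608]
force: [0.0, 0.5, 0.3]
width: 42.8
gripper_force: 0.0
```

play_rows --series '[[[-0.47,-0.05,-0.17,0,0,0,0.5],[-0.47,-0.05,-0.17,0,0,0,0.5],[-0.47,-0.05,-0.17,0,0,0,0.5],[-0.47,-0.05,-0.17,0,0,0,0.5],[0,0,0,0,0,0,0.5]]]'

```text
clock: 42.02
eef_pos: [538.7, 330.4, 130.0]
tool_rot: [2.795, -0.023, 1.609]
force: [2.0, 0.1, 2.9]
width: 42.5
gripper_force: 1.6
```

play_rows --series '[[[-0.28,-0.03,-0.1,0,0,0,0.5],[-0.28,-0.03,-0.1,0,0,0,0.5],[-0.19,-0.02,-0.07,0,0,0,0.5],[0,0,0,0,0,0,0.5]]]'

```text
clock: 42.52
eef_pos: [535.1, 330.1, 128.7]
tool_rot: [2.79, -0.025, 1.608]
force: [11.5, 1.6, 4.4]
width: 42.5
gripper_force: 6.0
```

play_rows --series '[[[-0.19,-0.02,-0.07,0,0,0,0.5],[-0.19,-0.02,-0.07,0,0,0,0.5],[0,0,0,0,0,0,0.5],[0,0,0,0,0,0,0.5]]]'

```text
clock: 43.02
eef_pos: [530.9, 329.6, 127.1]
tool_rot: [2.79, -0.025, 1.608]
force: [9.6, 1.5, 4.1]
width: 42.3
gripper_force: 5.2
```

Run:
```python
from h import *
i2,_=get_image("scene");im,_=get_image("top")
s=ctrl.read_state();print(s["eef_pos"],s["force"],s["width"],s["gripper_force"])
a=cv2.resize(im[160:250,130:230,::-1],(400,360),interpolation=2);b=cv2.resize(i2[130:220,235:335,::-1],(400,360),interpolation=2)
cv2.imwrite("pics/crop7.png",np.hstack([a,b]))
```

```text
[530.65132352 329.61901161 126.99968506] [9.85420786 1.41938183 3.96382836] 42.76196417890648 5.2092980314046144
```

View pics/crop7.png

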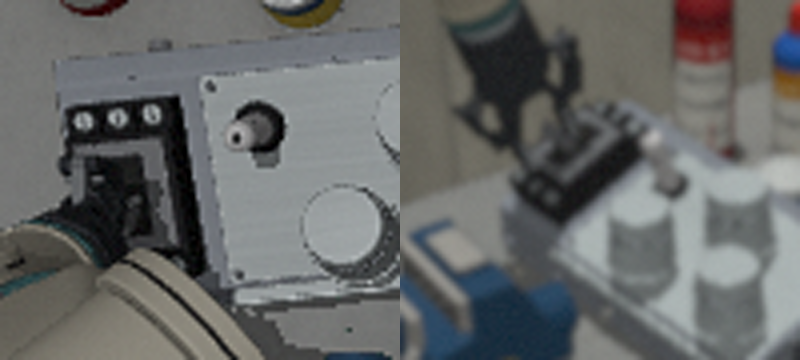

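The gripper straddles the toggle, which is moving under about 10 N. I'll continue to the stop.

play_rows --series '[[[-0.19,-0.02,-0.07,0,0,0,0.5],[-0.19,-0.02,-0.07,0,0,0,0.5],[0,0,0,0,0,0,0.5]]]'

```text
clock: 43.5
eef_pos: [527.6, 329.2, 125.7]
tool_rot: [2.79, -0.024, 1.608]
force: [12.0, 2.6, 2.0]
width: 42.9
gripper_force: 5.2
```

play_rows --series '[[[-0.19,-0.02,-0.07,0,0,0,0.5],[-0.09,-0.01,-0.03,0,0,0,0.5],[0,0,0,0,0,0,0.5]]]'

```text
clock: 43.88
eef_pos: [525.9, 328.9, 125.3]
tool_rot: [2.788, -0.025, 1.607]
force: [14.3, 1.1, 4.2]
width: 43.0
gripper_force: 6.2
```

play_rows --series '[[[-0.19,-0.02,-0.07,0,0,0,0.5],[-0.09,-0.01,-0.03,0,0,0,0.5],[0,0,0,0,0,0,0.5]]]'

```text
clock: 44.25
eef_pos: [525.3, 328.6, 125.5]
tool_rot: [2.784, -0.025, 1.606]
force: [18.0, 2.3, 6.2]
width: 42.9
gripper_force: 8.2
```

play_rows --series '[[[-0.19,-0.02,-0.07,0,0,0,0.5],[0,0,0,0,0,0,0.5]]]'

```text
clock: 44.5
eef_pos: [524.8, 328.6, 125.6]
tool_rot: [2.782, -0.025, 1.606]
force: [19.9, 1.6, 8.4]
width: 42.8
gripper_force: 9.6
```

At the OFF stop. Now throw it up.

play_rows --series '[[[0.47,0.05,0.17,0,0,0,0.5],[0.47,0.05,0.17,0,0,0,0.5],[0.47,0.05,0.17,0,0,0,0.5],[0.47,0.05,0.17,0,0,0,0.5],[0.47,0.05,0.17,0,0,0,0.5],[0.47,0.05,0.17,0,0,0,0.5],[0.47,0.05,0.17,0,0,0,0.5],[0.47,0.05,0.17,0,0,0,0.5],[0.47,0.05,0.17,0,0,0,0.5],[0.47,0.05,0.17,0,0,0,0.5],[0,0,0,0,0,0,0.5]]]'

```text
clock: 45.88
eef_pos: [563.2, 332.9, 138.2]
tool_rot: [2.796, -0.023, 1.609]
force: [-1.4, -0.4, 0.1]
width: 42.8
gripper_force: 0.5
```

play_rows --series '[[[0.47,0.05,0.17,0,0,0,0.5],[0.47,0.05,0.17,0,0,0,0.5],[0.37,0.04,0.13,0,0,0,0.5],[0,0,0,0,0,0,0.5]]]'

```text
clock: 46.38
eef_pos: [575.7, 334.1, 142.7]
tool_rot: [2.797, -0.023, 1.609]
force: [-2.5, 0.2, 0.7]
width: 42.6
gripper_force: 1.5
```

play_rows --series '[[[0.28,0.03,0.1,0,0,0,0.5],[0.28,0.03,0.1,0,0,0,0.5],[0.19,0.02,0.07,0,0,0,0.5],[0,0,0,0,0,0,0.5]]]'

```text
clock: 46.88
eef_pos: [581.4, 334.7, 144.1]
tool_rot: [2.8, -0.022, 1.609]
force: [-7.9, 0.7, -2.7]
width: 43.0
gripper_force: 3.6
```

play_rows --series '[[[0.19,0.02,0.07,0,0,0,0.5],[0.19,0.02,0.07,0,0,0,0.5],[0,0,0,0,0,0,0.5]]]'

```text
clock: 47.25
eef_pos: [581.9, 334.8, 144.0]
tool_rot: [2.806, -0.02, 1.61]
force: [-13.2, -0.8, -1.1]
width: 42.9
gripper_force: 7.0
```

Total travel of 60.6 mm matches a full OFF-to-ON swing; the latch stop would have given about 49 mm. One more nudge, then let go.

play_rows --series '[[[0.19,0.02,0.07,0,0,0,0.5],[0.05,0,0.02,0,0,0,0.5],[0,0,0,0,0,0,0.5]]]'

```text
clock: 47.62
eef_pos: [582.1, 334.8, 143.9]
tool_rot: [2.809, -0.019, 1.611]
force: [-18.4, -1.7, -0.0]
width: 42.6
gripper_force: 9.2
```

play_rows --series '[[[-0.5,-0.05,-0.18,0,0,0,0.5],[-0.4,-0.04,-0.15,0,0,0,0.5],[-0.7,-0.07,2,0,0,0,0.5],[-1,-0.1,3,0,0,0,0.5],[-1.4,-0.14,4,0,0,0,0.5],[-1.4,-0.14,4,0,0,0,0.5],[-3,-3,1,0,0,0,0.5],[-3,-5,0,0,0,0,0.5],[-3,-5,0,0,0,0,0.5],[-1,-5,0,0,0,0,0.5],[0,0,0,0,0,0,0.5]]]'

```text
clock: 49.0
eef_pos: [436.2, 144.4, 285.0]
tool_rot: [2.795, -0.019, 1.6]
force: [-0.4, 1.4, 0.4]
width: 42.5
gripper_force: 0.0
```

Run:
```python
from h import *
np.set_printoptions(precision=1,suppress=True)
im,P=cloud();cv2.imwrite("pics/top9.png",im[110:330,110:430,::-1].repeat(2,0).repeat(2,1))
for x,y,z0 in((603,123,155),(532,177,132),(547,53,132)):
    q=near(P,x,y,45,z0,190);print("cup",q.mean(0),len(q))
n=np.array([-.337,-.034,.94]);h=P@n+127.1
m=(np.abs(P[...,0]-560)<60)&(np.abs(P[...,1]-332)<45)&(h>60)&(h<92);print("toggle",P[m].mean(0),m.sum(),h[m].max())
print(ctrl.read_state()["eef_pos"])
```

```text
cup [605.1 121.2 168.2] 349
cup [534.7 173.7 144.4] 321
cup [547.2  52.7 144.7] 327
toggle [567.4 333.5 158.6] 55 83.00165787594744
[437.  147.7 285.6]
```

View pics/top9.png

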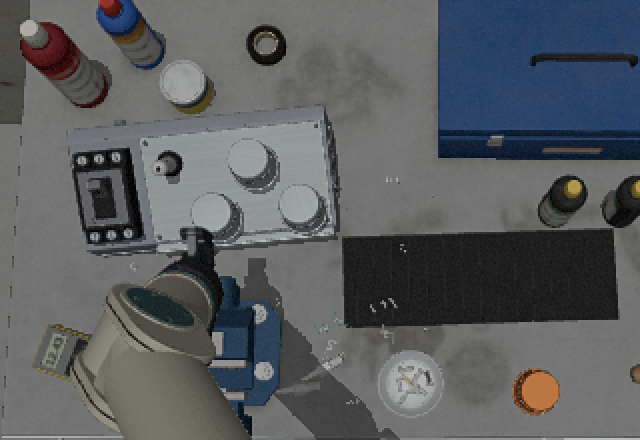

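The toggle is up at (95,184), the three cups are seated on their own pegs, the cans stand upright on the strip, and the gripper is clear.

```bash
python3 -c "
from cell import workorder
print(workorder.finish_job())"
```

```text
the job is handed in; nothing more can be done
None
```

I finished the job and handed it in: both cans stand upright on the free strip, more than 15 cm from the grille, all three cups hang on their own pegs, and the breaker was pushed to OFF, then thrown to ON and let go.

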